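Size an unsorted guide rod in the hole gauge

TASK

Find the size of the rod that stands in the yellow-ringed socket of the rack: step it through the gauge's graded holes, pressing gently (never harder than about 30 N), until you know the smallest hole that lets it through; the next smaller hole must have been tried with the rod's foot pressed on it and have refused it. Leave the rod pushed fully home in that smallest passing hole, upright with its shoulder on the plate, and leave the other rods and things as they stand.

Things in the scene. Friction and masses are not known exactly. Their poses are not given: they have to be found in the camera images.
- gauge: Fixed go-gauge: a bright plate 70 x 184 mm, 12 mm thick, its top 66 mm above the table, on blue cheeks and a blue base of 86 x 200 mm. Four graded holes in a row along its y axis, 44 mm apart, smallest at +y. Rows of one to four black dots by the holes lie on its -x side. Origin: centre of the underside.
- rack: Fixed grey rod rack, 56 x 204 mm, 46 mm tall, on a black foot plate of 68 x 216 mm. Three equal sockets in a row along its y axis, 64 mm apart, each 22 mm wide and 40 mm deep, wider than any shank; rods stand in them on their shoulders, at the rack's top. Origin: centre of the underside.
- ringed_socket (a point): Centre of the mouth, on the rack's top face (46 mm above the table), of the end socket (at the rack's -y end) with a yellow dotted ring round it; the rod to be gauged stands here.
- rod_a: One of three rods standing in the rack, alike from above: black grooved head 26 mm in diameter, 36 mm tall (grasp here), over a steel shank 34 mm long with a 1.2 mm foot chamfer. Shank diameter unknown (10 to 20 mm, different for each rod); a rod has 1.4 mm of play in the smallest hole it passes. Origin: centre of the shoulder (flat underside of the head); z up the axis. 50 to 120 g.
- rod_b: One of three rods standing in the rack, alike from above: black grooved head 26 mm in diameter, 36 mm tall (grasp here), over a steel shank 34 mm long with a 1.2 mm foot chamfer. Shank diameter unknown (10 to 20 mm, different for each rod); a rod has 1.4 mm of play in the smallest hole it passes. Origin: centre of the shoulder (flat underside of the head); z up the axis. 50 to 120 g.
- rod_c: One of three rods standing in the rack, alike from above: black grooved head 26 mm in diameter, 36 mm tall (grasp here), over a steel shank 34 mm long with a 1.2 mm foot chamfer. Shank diameter unknown (10 to 20 mm, different for each rod); a rod has 1.4 mm of play in the smallest hole it passes. Origin: centre of the shoulder (flat underside of the head); z up the axis. 50 to 120 g.
- hole_1 (a point): Centre of the mouth of the smallest gauge hole, 10.4 mm wide, marked by one dot; on the top face of the gauge plate (66 mm above the table), z up, x and y those of the gauge. The hole goes through the 12 mm plate; mouth chamfer 0.8 mm.
- hole_2 (a point): Centre of the mouth of the second smallest gauge hole, 13.9 mm wide, marked by two dots; on the top face of the gauge plate (66 mm above the table), z up, x and y those of the gauge. The hole goes through the 12 mm plate; mouth chamfer 0.8 mm.
- hole_3 (a point): Centre of the mouth of the third smallest gauge hole, 17.4 mm wide, marked by three dots; on the top face of the gauge plate (66 mm above the table), z up, x and y those of the gauge. The hole goes through the 12 mm plate; mouth chamfer 0.8 mm.
- hole_4 (a point): Centre of the mouth of the largest gauge hole, 20.9 mm wide, marked by four dots; on the top face of the gauge plate (66 mm above the table), z up, x and y those of the gauge. The hole goes through the 12 mm plate; mouth chamfer 0.8 mm.
- flag_1 (a joint): Travel of the red flag under hole_1 in m: 0 = up (top 22 mm below the plate's top face), positive = pushed down, limit 0.020. Slides with about 4 N of friction and stays where it is pushed; a rod fully home (shoulder on the plate) pushes it to 0.012.
- flag_2 (a joint): Travel of the red flag under hole_2 in m: 0 = up (top 22 mm below the plate's top face), positive = pushed down, limit 0.020. Slides with about 4 N of friction and stays where it is pushed; a rod fully home (shoulder on the plate) pushes it to 0.012.
- flag_3 (a joint): Travel of the red flag under hole_3 in m: 0 = up (top 22 mm below the plate's top face), positive = pushed down, limit 0.020. Slides with about 4 N of friction and stays where it is pushed; a rod fully home (shoulder on the plate) pushes it to 0.012.
- flag_4 (a joint): Travel of the red flag under hole_4 in m: 0 = up (top 22 mm below the plate's top face), positive = pushed down, limit 0.020. Slides with about 4 N of friction and stays where it is pushed; a rod fully home (shoulder on the plate) pushes it to 0.012.
- objective_case: Bystander: upright screw case, black with a light cap, 36 mm in diameter, 62 mm tall. Origin: centre of the underside.
- green_filter: Bystander: black-rimmed green glass filter lying flat, 45 mm in diameter, 8 mm thick. Origin: centre of the underside.
- oil_bottle: Bystander: small bottle with a black dropper cap, 27 mm in diameter, 78 mm tall. Origin: centre of the underside.
- brass_weight: Bystander: brass weight with a knob, 25 mm in diameter, 48 mm tall. Origin: centre of the underside.
Not all that is in view belongs to the job. Leave any red look-alike of the rod_a alone.

How it is judged (in metres and radians):
On the way:
1. the rod is pressed (over 1.5 N for 0.1 s) upright on the hole one size too small for it, within 5 mm of its centre, and is refused (((horizontal distance between rod_a and hole_2 below 0.005 m and angle between rod_a's own z axis and vertical below 0.15 rad and contact force between rod_a and gauge above 1.5 N) or (horizontal distance between rod_b and hole_3 below 0.005 m and angle between rod_b's own z axis and vertical below 0.15 rad and contact force between rod_b and gauge above 1.5 N) or (horizontal distance between rod_c and hole_1 below 0.005 m and angle between rod_c's own z axis and vertical below 0.15 rad and contact force between rod_c and gauge above 1.5 N))), for 0.1 s.
At the end, for the whole second after the job is handed in: The rod from the ringed socket stands in the smallest hole it passes: within 3 mm of its centre, shoulder within 3 mm of the plate, tilt under 0.05 rad, at rest, that hole's flag down over 10 mm; the other two rods are upright within 8 mm of their start, none in the ringed socket (((horizontal distance between rod_a and hole_3 below 0.003 m and z of rod_a in the frame of hole_3 between -0.003 and 0.003 m and angle between rod_a's own z axis and vertical below 0.05 rad and linear speed of rod_a below 0.02 m/s and value of joint flag_3 above 0.01 m and distance of each of rod_b, rod_c from where it was at the start of the episode below 0.008 m and angle between each of rod_b, rod_c's own z axis and vertical below 0.1 rad and horizontal distance between each of rod_b, rod_c and ringed_socket above 0.03 m) or (horizontal distance between rod_b and hole_4 below 0.003 m and z of rod_b in the frame of hole_4 between -0.003 and 0.003 m and angle between rod_b's own z axis and vertical below 0.05 rad and linear speed of rod_b below 0.02 m/s and value of joint flag_4 above 0.01 m and distance of each of rod_a, rod_c from where it was at the start of the episode below 0.008 m and angle between each of rod_a, rod_c's own z axis and vertical below 0.1 rad and horizontal distance between each of rod_a, rod_c and ringed_socket above 0.03 m) or (horizontal distance between rod_c and hole_2 below 0.003 m and z of rod_c in the frame of hole_2 between -0.003 and 0.003 m and angle between rod_c's own z axis and vertical below 0.05 rad and linear speed of rod_c below 0.02 m/s and value of joint flag_2 above 0.01 m and distance of each of rod_a, rod_b from where it was at the start of the episode below 0.008 m and angle between each of rod_a, rod_b's own z axis and vertical below 0.1 rad and horizontal distance between each of rod_a, rod_b and ringed_socket above 0.03 m))); the robot touches nothing.
It fails at once if a rod is pressed on the gauge with more than 35 N (contact force between any of rod_a, rod_b, rod_c and gauge above 35 N).
It fails at once if a bystander (objective case, filter, oil bottle or brass weight) is moved by more than 20 mm or tipped (distance of any of objective_case, green_filter, oil_bottle, brass_weight from where it was at the start of the episode above 0.02 m or angle between any of objective_case, green_filter, oil_bottle, brass_weight's own z axis and vertical above 0.4 rad).
It also fails if it takes over 72 s, if anything falls off the work surface, if the arm or the gripper's body presses on something with over 40 N, if the wrist force passes 120 N, or if a joint passes its speed limit or range.

ROBOT

A 6-joint arm with a two-finger parallel gripper is mounted at the origin on a cart in front of the work surface, level with it; the furniture and walls round the work are solid. World frame = base frame: x ahead of the robot, y to its left, z up, the work surface at z = 0. Lengths are in mm, angles in rad, forces in N, time in s.
With the tool pointing down it reaches from about 225 to 725 mm from the base axis. Payload 3.1 kg.
Tool frame: the origin (TCP) lies between the finger pads; the fingertips stand 17 mm ahead of it and the grasp point (between the pads) lies 2 mm behind it; z points along the fingers, y is the line along which they close (so a half turn about z gives the same grasp; the last joint's range is limited). The gripper opens to 85 mm and grips with 20 to 120 N. Pads are 22 mm wide; open, the fingers measure 114 mm over their backs; the gripper's body (76 mm by 85 mm) begins 54 mm behind the grasp point. The pads swing forward as they close: fully open they stand 13 mm farther back than shut.
Start: joints at [-1.353, 0.048, 0.099, 1.622, 0, 1.443], TCP at [177.933, -493.92, 248.312] pointing down, gripper open.
Joint ranges: [-2.91, 2.91], [-0.99, 1.94], [-1.21, 1.42], [-2.12, 2.29], [-1.49, 1.47], [-3.14, 3.14]. Speed limits (rad/s): [2.79, 2.79, 3.14, 3.14, 3.14, 3.14].

INTERFACE

Orientations are given as a unit quaternion [x, y, z, w].
In Python, from workcell import r, viewer, job gives the robot as it stands.
- The arm moves only by the tool apply_moves, never from a script. Its argument "moves" is a list that holds one entry, the list of rows, each a list of 4 numbers: the shift along the tool's x, y, z in cm, then the turn about the tool's z in degrees. A call has 1 to 12 rows; each row is the pose to reach, as a shift and turn from the pose commanded when the call began, along the tool's axes at that moment; what a row does not reach only later rows make up. A row lasts 1/10 s, in which the tool goes at most 50 mm and 8.59 degrees, less where a joint would pass 70% of its speed; a pose out of reach is approached as far as the arm can. A call with a gripper value outside its range is refused whole. "jaw" is the opening, from 0 (shut) to 1 (fully open), set as the call begins (left out, the last holds). The fingers move at their own pace and stop on an object; "grip_force" is the grip in N (left out, the last holds). Time passes only in rows, so rows that repeat a pose let the fingers close. It gives the time, the measured TCP pose, the force, the opening and the grip force at its end, in the units of the state.
- r.get_obs(): the state, without advancing time (a new reading comes with each control period).
- viewer.grab_frame(name): name is "scene" or "top"; returns a dict with "pixels" (420x560x3 uint8, red, green, blue), "intrinsics" (3x3 intrinsics, pixels), "k1" (the pictures are not rectified: a ray, as slopes to the right and down, at radius r is drawn at 1 + k1 r^2 times it, then the intrinsics apply), "view" (4x4, takes a point from world to camera coordinates). Camera axes: x right, y down, z forward; pixel columns grow to the right and rows downward; lengths in mm; the calibration is good to about 2 mm. A picture is of the moment at which its call begins. There is no depth.
- job.hand_in(): hands the job in; it is judged then, once.
The state is a dict: "clock": time; "qpos": joint angles; "qd": joint speeds; "tau": joint torques, N m; "ee_pos": TCP position; "tcp_rot": TCP orientation; "force": force on the tool from outside, world axes, zero at the start; "torque": the same for the moment, N m; "gripper_width": opening from 0.0 (shut) to 1.0 (fully open); "gripper_force": force on a finger pad.
Only numpy, scipy, OpenCV 4.12 (cv2) and the standard library are available. Lean on these libraries where they do the work, as an engineer would, in place of code of your own. Each camera call takes 0.05 s, during which the arm holds its last target. There are 200 camera calls.

## Working session

There is one attempt and no reset: what is moved stays moved. The work goes in short steps, Python scripts to look and compute and a tool call to move; the robot and the scene stay as the last step left them, time stands still between calls to the robot, and variables do not carry over. Pictures are saved under pics/ and viewed, at most 10 in all, crops included, and the job is handed in when it is done.

Besides the shell and the picture viewer there is one more tool, called after "Call:" as name([rows], argument=value, ...), one row to a line, values as JSON. apply_moves: Moves the arm, as the interface text tells. Its arguments: {"type":"object","properties":{"moves":{"type":"array","items":{"type":"array","items":{"type":"array","items":{"type":"number"}}}},"jaw":{"type":"number"},"grip_force":{"type":"number"}},"required":["moves"]}

```bash
mkdir -p pics
cat > h.py <<'E'
import numpy as np, cv2
from workcell import r, viewer, job
def grab(n,f):
    d=viewer.grab_frame(n); cv2.imwrite(f'pics/{f}.png',d['pixels'][:,:,::-1]); np.save(f'pics/{f}.npy',d,allow_pickle=True); return d
def ray(d,u,v):
    K=np.array(d['intrinsics']);V=np.array(d['view'])
    D=np.array([d['k1'],0,0,0,0],float)
    p=cv2.undistortPointsIter(np.array([[[u,v]]],float),K,D,None,None,(3,50,1e-9))[0,0]
    R=V[:3,:3];return -R.T@V[:3,3], R.T@np.array([p[0],p[1],1])
def plane(d,u,v,z):
    c,a=ray(d,u,v);return c+a*(z-c[2])/a[2]
def proj(d,P):
    V=np.array(d['view']);D=np.array([d['k1'],0,0,0,0],float)
    return cv2.projectPoints(np.array([P],float).reshape(-1,1,3),cv2.Rodrigues(V[:3,:3])[0],V[:3,3],np.array(d['intrinsics']),D)[0].reshape(-1,2)
E
python3 - <<'E'
from h import *
a=grab('scene','s0');b=grab('top','t0')
for d in(a,b): print(np.array(d['intrinsics']).round(1).tolist(),d['k1'],ray(d,280,210))
print(r.get_obs())
E
```

```text
[[428.4, 0.0, 287.5], [0.0, 428.4, 212.0], [0.0, 0.0, 1.0]] 0.014008361126284213 (array([ 17.15663472, 535.77383957, 766.09100658]), array([ 0.54059173, -0.51196217, -0.66782298]))
[[525.9, 0.0, 282.7], [0.0, 525.9, 212.4], [0.0, 0.0, 1.0]] -0.1352004368965548 (array([ 371.03046537,  -10.19023532, 1263.69744003]), array([ 0.16180221,  0.01684887, -0.9867028 ]))
{'clock': 0.1, 'qpos': array([-1.35280340e+00,  4.86893635e-02,  9.77502343e-02,  1.62200586e+00,
        4.61181035e-06,  1.44296873e+00]), 'qd': array([-6.72139695e-04, -7.24987429e-04,  4.86303742e-03, -9.45554815e-05,
       -5.14312626e-04, -5.66888594e-04]), 'tau': array([ 2.56460218e-03, -3.39851332e+01,  3.20936036e+01,  1.58192252e-02,
       -9.62885315e-05, -6.06403354e-07]), 'ee_pos': array([ 177.82140564, -493.41737294,  247.22544412]), 'tcp_rot': array([ 9.85087661e-01,  1.72049837e-01, -4.61138545e-05, -1.07334585e-03]), 'force': array([-0.00443604, -0.18904674,  0.22931149]), 'torque': array([0.01018576, 0.04006366, 0.03431443]), 'gripper_force': 0.0, 'gripper_width': 1.002250340386126}
```

View pics/t0.png

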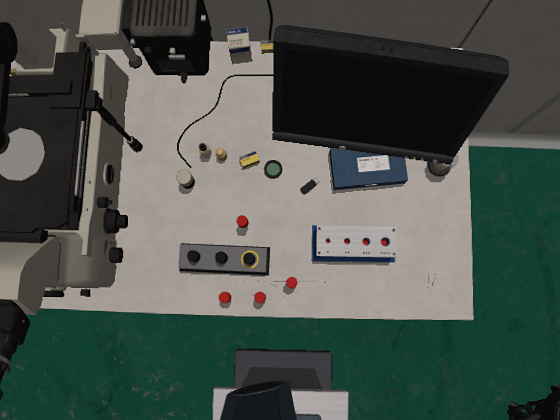

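View pics/s0.png

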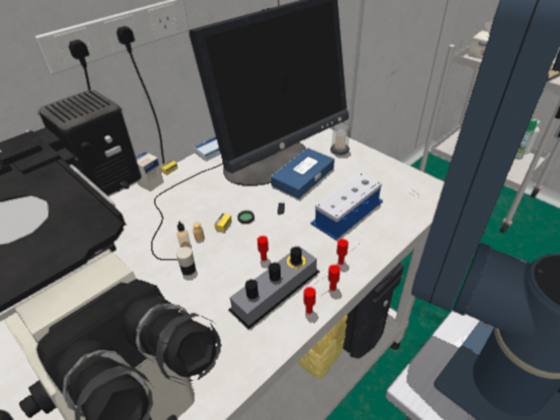

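The top view shows the rack with black heads at (193,257), (221,258) and (250,259). The last has the yellow ring. The gauge holes are at (328,241), (347,241), (366,241) and (385,242), smallest on the left, which is +y. Red look-alikes stand at (242,222), (291,283), (260,298) and (225,297).

Run:
```python
from h import *
def ld(f): return np.load(f'pics/{f}.npy',allow_pickle=True).item()
t=ld('t0');s=ld('s0')
def blobs(m,lo,hi):
    n,l,st,c=cv2.connectedComponentsWithStats(m.astype(np.uint8));return [(c[i],st[i]) for i in range(1,n) if lo<=st[i][4]<=hi]
im=t['pixels'].astype(int);R,G,B=im[...,0],im[...,1],im[...,2]
yel=(R>110)&(G>90)&(B<90); 
yy,xx=np.nonzero(yel[240:280,230:275]);e=cv2.fitEllipse(np.c_[xx+230,yy+240].astype(np.int32)) 
print('ring',e[0],e[1],plane(t,*e[0],46))
red=(R>110)&(G<70)&(B<70)
print('red');
for c,st in blobs(red,15,400): print(c.round(1),st, plane(t,*c,66).round(1), plane(t,*c,60).round(1))
# holes: non-white within plate
roi=np.zeros_like(R,bool);roi[233:249,318:394]=1
hm=(im.min(2)<140)&roi
print('holes')
for c,st in blobs(hm,8,300): print(c.round(2),st,plane(t,*c,66).round(1))
# plate corners
m=(im.min(2)>165);m[:222]=0;m[266:]=0;m[:,:308]=0;m[:,400:]=0
cn,_=cv2.findContours(m.astype(np.uint8),0,2);c=max(cn,key=cv2.contourArea)
bx=cv2.boxPoints(cv2.minAreaRect(c));P=np.array([plane(t,*p,66) for p in bx]);print('plate',bx.round(1).tolist(),P.round(1).tolist(),P.mean(0),[np.linalg.norm(P[i]-P[i-1]).round(1) for i in range(4)])
# black heads
m=(im.max(2)<45);m[:240]=0;m[278:]=0;m[:,:175]=0;m[:,275:]=0
for c,st in blobs(m,60,400): print('head',c.round(1),st,plane(t,*c,82).round(1))
big=np.hstack([cv2.resize(t['pixels'][215:310,175:280],None,fx=4,fy=4,interpolation=2),cv2.resize(t['pixels'][215:310,305:400],None,fx=4,fy=4,interpolation=2)])
cv2.imwrite('pics/c0.png',big[:,:,::-1])
```

```text
ring (249.36228942871094, 258.958251953125) (16.390913009643555, 16.695682525634766) [454.16203688  78.6780156   46.        ]
red
[241.6 220.3] [237 216  11  10  84] [541.2  98.   66. ] [542.1  98.6  60. ]
[383.5 242.4] [381 240   6   6  22] [ 497.6 -229.1   66. ] [ 498.3 -230.2   60. ]
[291.1 282.2] [286 277  11  11  91] [402.5 -19.   66. ] [402.7 -19.   60. ]
[223.9 297. ] [219 292  11  11  95] [365.1 132.1  66. ] [365.1 132.8  60. ]
[259.4 297. ] [255 292  11  11  94] [367.5  51.6  66. ] [367.5  52.   60. ]
holes
[327.39 240.26] [325 237   6   7  23] [499.8 -99.9  66. ]
[365.86 241.14] [362 237   9   9  56] [ 499.7 -188.3   66. ]
[384.97 241.44] [381 237   9  10  75] [ 499.9 -232.4   66. ]
[346.67 240.78] [344 238   7   7  36] [ 499.6 -144.1   66. ]
plate [[317.0, 226.0], [395.0, 226.0], [395.0, 255.0], [317.0, 255.0]] [[532.2, -75.6, 66.0], [536.2, -255.9, 66.0], [469.2, -255.5, 66.0], [465.5, -76.7, 66.0]] [ 500.77632513 -165.94144191   66.        ] [np.float64(66.7), np.float64(180.3), np.float64(67.0), np.float64(178.9)]
head [234. 269.] [180 248  90  27 284] [428.2 109.8  82. ]
head [193.2 256. ] [187 250  13  13 120] [454.9 203.4  82. ]
head [221.1 257.4] [216 252  12  12 114] [453.6 139.9  82. ]
head [248.9 258.6] [244 253  11  12 106] [452.5  77.2  82. ]
```

View pics/c0.png

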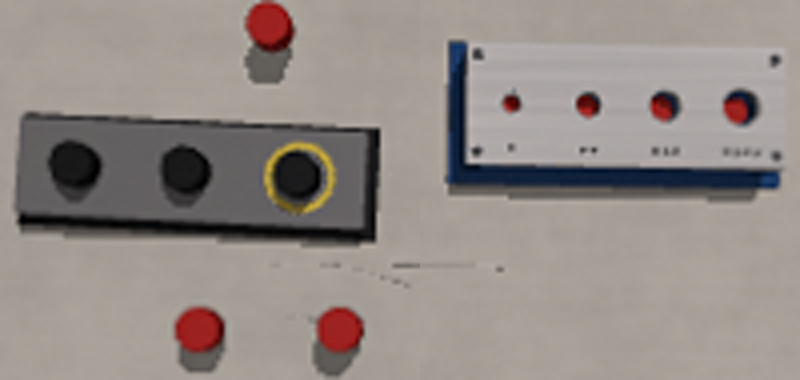

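The crop shows the ringed rod as the -y one, with red posts standing clear of it. The hole spacing measures 44.2 mm, with the row along y at x≈499.8. I'll go above the rod with the jaws closing along world x.

Call:
apply_moves([
  [[45.3,-44.5,7.0,-70.2],[45.3,-44.5,7.0,-70.2],[45.3,-44.5,7.0,-70.2],[45.3,-44.5,7.0,-70.2],[45.3,-44.5,7.0,-70.2],[45.3,-44.5,7.0,-70.2],[45.3,-44.5,7.0,-70.2],[45.3,-44.5,7.0,-70.2],[45.3,-44.5,7.0,-70.2],[45.3,-44.5,7.0,-70.2],[45.3,-44.5,7.0,-70.2],[45.3,-44.5,7.0,-70.2]],
], jaw=0.6, grip_force=40)

```text
clock: 1.3
ee_pos: [436.8, 45.7, 182.0]
tcp_rot: [0.707, 0.707, -0.0, 0.0]
force: [0.9, -0.6, -0.7]
gripper_width: 0.599
gripper_force: 0.0
```

Call:
apply_moves([
  [[0,0,0,0],[0,0,0,0],[0,0,0,0]],
])

```text
clock: 1.6
ee_pos: [436.1, 42.7, 182.3]
tcp_rot: [0.707, 0.707, -0.001, -0.0]
force: [0.4, -0.4, 0.1]
gripper_width: 0.6
gripper_force: 0.0
```

Run:
```python
from h import *
o=r.get_obs();print(o['ee_pos'],o['tcp_rot'],o['qpos'])
```

```text
[436.05616337  42.72315233 182.34854377] [ 7.07307196e-01  7.06906101e-01 -5.23570391e-04 -1.45454897e-04] [-5.52209544e-02 -1.83525519e-01 -2.51207632e-01  1.50402957e+00
 -5.85881788e-04  1.51614287e+00]
```

Call:
apply_moves([
  [[3.55,1.75,3,0],[3.55,1.75,7.2,0],[3.55,1.75,7.2,0],[3.55,1.75,7.2,0],[3.55,1.75,7.2,0]],
])

```text
clock: 2.1
ee_pos: [455.9, 77.8, 113.4]
tcp_rot: [0.708, 0.706, 0.002, 0.002]
force: [-0.3, -1.1, -0.0]
gripper_width: 0.599
gripper_force: 0.0
```

Run:
```python
from h import *
a=grab('scene','s1');b=grab('top','t1');print(r.get_obs()['ee_pos'])
cv2.imwrite('pics/c1.png',np.hstack([cv2.resize(a['pixels'][200:330,210:340],(400,400)),cv2.resize(b['pixels'][200:310,195:305],(400,400))])[:,:,::-1])
```

```text
[456.45536941  78.17912307 113.91909279]
```

View pics/c1.png

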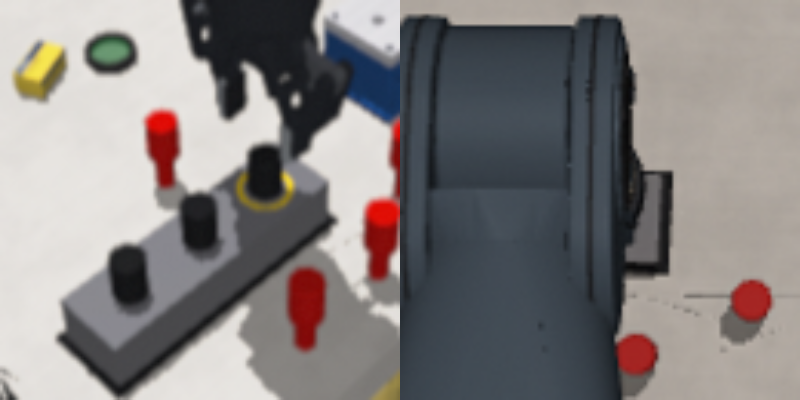

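Run:
```python
from h import *
d=np.load('pics/s1.npy',allow_pickle=True).item()
print(plane(d,296.1,249.4,82),proj(d,[[453.5,78.2,82],[453.5,78.2,97]]))
im=d['pixels'][240:275,283:312].max(2); m=im<45
ys,xs=np.nonzero(m); print('\n'.join(''.join('#' if v else '.' for v in row) for row in m))
```

```text
[454.83961328  77.35858928  82.        ] [[296.27986036 249.92174213]
 [296.27545863 245.1487154 ]]
....................#########
.....................########
......................#######
......................######.
.......................#####.
.......................####..
......................#####..
......................#####..
...........######.....####...
.........########.....##.....
.........#########...........
.........#########...........
........##########...........
........##########...........
........##########...........
........##########...........
........##########...........
........##########...........
........##########...........
........##########...........
........##########...........
........##########...........
........##########...........
.........########............
...........####..............
.............................
.............................
.............................
.............................
.............................
.............................
.............................
.............................
.............................
.............................
```

Call:
apply_moves([
  [[0,-0.2,2.5,0],[0,-0.2,4.5,0],[0,-0.2,4.5,0],[0,-0.2,4.5,0],[0,-0.2,4.5,0]],
])

```text
clock: 2.7
ee_pos: [453.7, 78.9, 67.8]
tcp_rot: [0.707, 0.707, 0.001, 0.001]
force: [0.0, 0.2, -0.2]
gripper_width: 0.6
gripper_force: 0.0
```

Call:
apply_moves([
  [[0,0,0,0],[0,0,0,0],[0,0,0,0],[0,0,0,0],[0,0,0,0],[0,0,0,0]],
], jaw=0.0, grip_force=50)

```text
clock: 3.3
ee_pos: [453.0, 79.0, 67.0]
tcp_rot: [0.707, 0.707, 0.001, 0.001]
force: [-0.5, -0.5, 5.4]
gripper_width: 0.292
gripper_force: 48.9
```

Call:
apply_moves([
  [[0,0,-2,0],[0,0,-5,0],[0,0,-9,0],[0,0,-9,0],[0,0,-9,0],[0,0,-9,0]],
])

```text
clock: 3.9
ee_pos: [451.0, 79.0, 154.0]
tcp_rot: [0.707, 0.707, -0.001, -0.001]
force: [-0.3, -0.3, -1.4]
gripper_width: 0.286
gripper_force: 50.1
```

Run:
```python
from h import *
a=grab('scene','s2');print(r.get_obs()['ee_pos'],r.get_obs()['force'],proj(a,[[453,79,r.get_obs()['ee_pos'][2]-21-k] for k in(-36,0,34)]))
cv2.imwrite('pics/c2.png',cv2.resize(a['pixels'][190:290,250:350],(600,600),interpolation=cv2.INTER_NEAREST)[:,:,::-1])
```

```text
[450.74983436  78.95325975 153.57738082] [ 0.24262859  0.1924125  -0.70076534] [[296.15997953 221.16709082]
 [296.17375204 233.71319403]
 [296.18626887 244.95541601]]
```

View pics/c2.png

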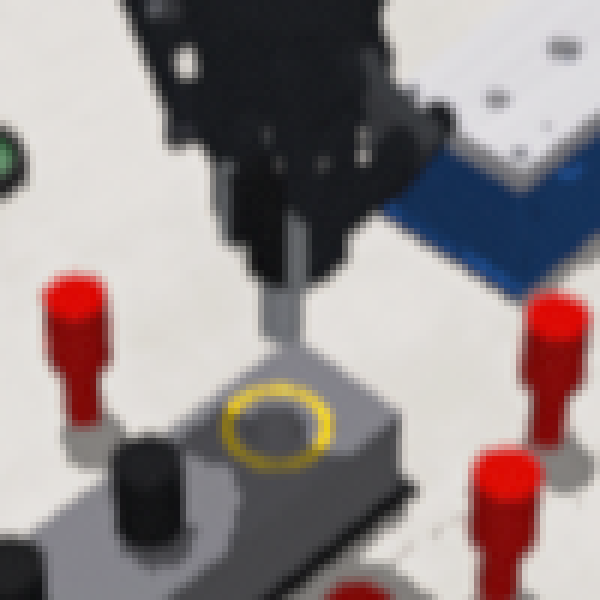

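The rod is held, with its shank visible at crop x 258–300. That is 7 px, or about 15 mm, so it is probably the 16 mm rod. I'll try hole 2 first.

Call:
apply_moves([
  [[-4,1,0,0],[-9,2,0,0],[-13.5,3,0,0],[-18,4,0,0],[-22.3,4.9,0,0],[-22.3,4.9,1,0],[-22.3,4.9,1.5,0],[-22.3,4.9,1.5,0],[-22.3,4.9,1.5,0],[-22.3,4.9,1.5,0]],
])

```text
clock: 4.95
ee_pos: [501.1, -142.8, 140.7]
tcp_rot: [0.706, 0.708, 0.0, 0.0]
force: [-0.3, -0.0, -0.5]
gripper_width: 0.291
gripper_force: 50.0
```

Run:
```python
from h import *
a=grab('scene','s3');o=r.get_obs();print(o['ee_pos'],o['tcp_rot'],o['force'])
s=np.load('pics/s0.npy',allow_pickle=True).item();im=s['pixels'].astype(int)
e=[[499.8,-99.9-44.1*k,66] for k in range(4)]
for P in e:
    u,v=proj(s,[P])[0];x0,y0=int(u)-9,int(v)-8
    w=im[y0:y0+17,x0:x0+19].min(2);m=(w<np.percentile(w,90)-35).astype(np.uint8)
    n,l,st,c=cv2.connectedComponentsWithStats(m)
    k=1+np.argmin(np.hypot(*(c[1:]-[u-x0,v-y0]).T)) if n>1 else 0
    c=c[k]+[x0,y0];print((u,v),c,st[k],plane(s,*c,66).round(1))
cv2.imwrite('pics/c3.png',np.hstack([cv2.resize(a['pixels'][140:240,300:400],(400,400),interpolation=2),cv2.resize(s['pixels'][150:250,300:400],(400,400),interpolation=2)])[:,:,::-1])
```

```text
[ 501.25287219 -142.98846435  140.99163896] [7.06383371e-01 7.07829385e-01 1.43009536e-04 2.72751386e-04] [ 0.16615855  0.06528022 -0.81216188]
(np.float64(332.53204600504205), np.float64(206.25791489887362)) [332.36363636 206.09090909] [ 8  7  4  3 11] [ 500.5 -100.1   66. ]
(np.float64(343.8460722781316), np.float64(197.8543348547928)) [343.5 197.5] [ 7  7  6  4 20] [ 501.3 -144.5   66. ]
(np.float64(354.6913729173659), np.float64(189.79968931036333)) [354.25       189.67857143] [ 6  7  7  5 28] [ 500.9 -187.7   66. ]
(np.float64(365.09733277169676), np.float64(182.07205683946032)) [364.67647059 181.91176471] [ 5  6  8  5 34] [ 501. -232.   66.]
```

View pics/c3.png

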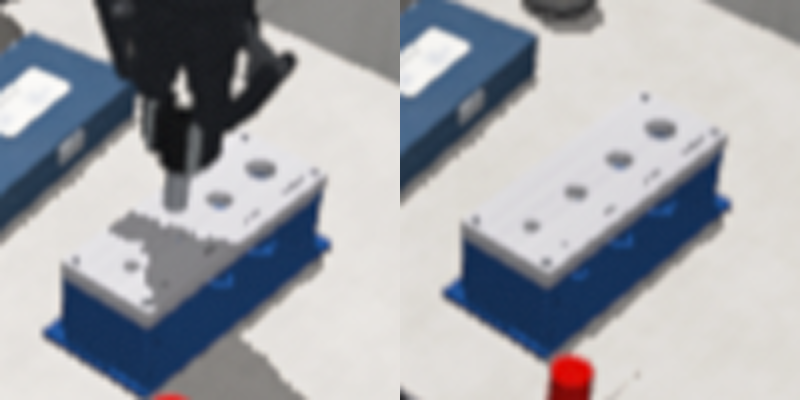

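The left half shows the shank over hole 2 at crop x 163–188, about 6.3 px or 15.7 mm. The right half shows all four holes, and the two cameras agree on them to within about 1 mm. I'll descend onto hole 2 gently.

Call:
apply_moves([
  [[0,-0.05,0.8,0],[0,-0.1,1.4,0],[0,-0.1,1.75,0],[0,-0.1,1.75,0],[0,-0.1,1.75,0],[0,-0.1,1.75,0]],
])

```text
clock: 5.6
ee_pos: [500.3, -144.1, 123.3]
tcp_rot: [0.707, 0.707, 0.0, 0.0]
force: [0.7, 0.6, -1.4]
gripper_width: 0.294
gripper_force: 50.0
```

Call:
apply_moves([
  [[0,0,0.1,0],[0,0,0.1,0],[0,0,0.1,0]],
])

```text
clock: 5.9
ee_pos: [500.1, -144.0, 122.1]
tcp_rot: [0.707, 0.707, 0.0, 0.0]
force: [0.2, 0.4, -1.0]
gripper_width: 0.286
gripper_force: 50.0
```

Call:
apply_moves([
  [[0,0,0.1,0],[0,0,0.1,0],[0,0,0.1,0]],
])

```text
clock: 6.2
ee_pos: [500.1, -144.0, 121.1]
tcp_rot: [0.707, 0.707, 0.0, 0.0]
force: [0.8, 0.4, -0.2]
gripper_width: 0.289
gripper_force: 50.0
```

Call:
apply_moves([
  [[0,0,0.1,0],[0,0,0.1,0],[0,0,0.1,0]],
])

```text
clock: 6.5
ee_pos: [500.2, -144.1, 120.9]
tcp_rot: [0.707, 0.707, 0.0, 0.0]
force: [-1.3, -0.4, 3.7]
gripper_width: 0.294
gripper_force: 50.5
```

Call:
apply_moves([
  [[0,0,0.1,0],[0,0,0.1,0],[0,0,0.1,0],[0,0,0.1,0],[0,0,0.1,0]],
])

```text
clock: 7.0
ee_pos: [500.3, -144.1, 120.7]
tcp_rot: [0.707, 0.707, 0.0, 0.001]
force: [-3.8, 2.2, 7.6]
gripper_width: 0.288
gripper_force: 51.0
```

Run:
```python
from h import *
a=grab('scene','s4');o=r.get_obs();print(o['ee_pos'],o['tcp_rot'],o['force'])
for z in (66,80,100):print(z,proj(a,[[500.2,-144,z]]))
g=a['pixels'].astype(int).min(2)
for v in range(184,202): print(v,g[v,334:356].tolist())
```

```text
[ 500.29154285 -144.127802    120.71219961] [7.07022026e-01 7.07191217e-01 1.50618991e-04 6.44265367e-04] [-2.65334934  2.07530601  7.7614245 ]
66 [[343.72169248 197.78357077]]
80 [[344.13617018 193.50317723]]
100 [[344.74139289 187.25578647]]
184 [225, 223, 198, 158, 119, 76, 36, 19, 18, 19, 18, 20, 51, 95, 102, 83, 49, 27, 24, 24, 79, 164]
185 [223, 224, 221, 207, 181, 122, 56, 21, 18, 20, 19, 23, 55, 95, 101, 79, 45, 27, 23, 38, 109, 193]
186 [223, 223, 224, 224, 213, 156, 75, 24, 16, 19, 21, 24, 57, 96, 98, 70, 38, 28, 43, 78, 146, 211]
187 [223, 223, 223, 225, 225, 190, 110, 41, 18, 18, 19, 26, 59, 95, 97, 65, 38, 48, 85, 123, 167, 203]
188 [223, 223, 223, 225, 228, 218, 159, 84, 37, 24, 21, 31, 63, 94, 99, 88, 83, 87, 114, 140, 158, 169]
189 [224, 224, 227, 227, 228, 227, 197, 125, 71, 51, 47, 53, 73, 101, 120, 144, 159, 142, 129, 132, 136, 136]
190 [223, 227, 228, 227, 227, 228, 214, 144, 94, 86, 88, 89, 99, 132, 166, 195, 211, 190, 154, 132, 122, 122]
191 [203, 220, 225, 226, 226, 226, 214, 143, 104, 106, 111, 111, 120, 162, 203, 223, 226, 218, 192, 160, 131, 130]
192 [160, 1
[... 438 characters left out ...]
 226, 225]
196 [129, 129, 130, 131, 130, 129, 121, 107, 108, 113, 115, 111, 125, 179, 214, 222, 222, 223, 224, 226, 226, 226]
197 [129, 130, 131, 130, 129, 126, 117, 108, 109, 115, 116, 111, 112, 144, 179, 189, 190, 191, 198, 218, 223, 223]
198 [141, 134, 129, 128, 127, 128, 125, 117, 115, 118, 118, 113, 113, 127, 140, 144, 144, 144, 153, 181, 191, 190]
199 [180, 145, 128, 128, 128, 129, 129, 125, 124, 123, 121, 120, 123, 128, 130, 130, 130, 129, 132, 141, 143, 142]
200 [211, 162, 130, 128, 130, 130, 129, 128, 127, 128, 125, 128, 130, 130, 131, 131, 131, 130, 127, 127, 128, 127]
201 [221, 191, 152, 131, 129, 129, 128, 129, 129, 129, 130, 131, 132, 131, 131, 131, 131, 123, 113, 115, 125, 128]
```

Hole 2 refused the rod: at 8 N it is held at foot height, and the shank measures about 15.5 mm. Now to hole 3.

Call:
apply_moves([
  [[0,0,-0.6,0],[0,0,-1.2,0],[-2.2,0,-1.2,0],[-4.4,0,-1.2,0],[-4.4,0,-0.8,0],[-4.4,0,-0.4,0],[-4.4,0,-0.3,0],[-4.4,0,-0.3,0],[-4.4,0,-0.3,0]],
])

```text
clock: 7.95
ee_pos: [500.1, -187.4, 122.0]
tcp_rot: [0.707, 0.707, 0.0, -0.0]
force: [-0.2, 0.1, -0.5]
gripper_width: 0.29
gripper_force: 50.2
```

Call:
apply_moves([
  [[0,0,0.1,0],[0,0,0.2,0],[0,0,0.3,0],[0,0,0.3,0]],
])

```text
clock: 8.35
ee_pos: [500.3, -188.0, 119.4]
tcp_rot: [0.707, 0.707, 0.0, 0.0]
force: [-1.2, 1.0, 0.0]
gripper_width: 0.289
gripper_force: 50.3
```

Call:
apply_moves([
  [[0,0,0.2,0],[0,0,0.4,0],[0,0,0.6,0],[0,0,0.6,0]],
])

```text
clock: 8.75
ee_pos: [499.7, -187.9, 112.0]
tcp_rot: [0.707, 0.707, -0.0, -0.001]
force: [-0.3, 0.4, -1.6]
gripper_width: 0.29
gripper_force: 50.1
```

Call:
apply_moves([
  [[0,0,0.2,0],[0,0,0.4,0],[0,0,0.6,0],[0,0,0.6,0]],
])

```text
clock: 9.15
ee_pos: [499.7, -187.9, 106.4]
tcp_rot: [0.707, 0.707, -0.0, -0.0]
force: [-2.1, 0.0, -2.1]
gripper_width: 0.292
gripper_force: 50.1
```

Call:
apply_moves([
  [[0,-0.02,0.2,0],[0,-0.02,0.4,0],[0,-0.02,0.6,0],[0,-0.02,0.8,0],[0,-0.02,0.9,0],[0,-0.02,0.9,0]],
])

```text
clock: 9.75
ee_pos: [499.8, -188.0, 98.5]
tcp_rot: [0.707, 0.707, -0.0, -0.0]
force: [-3.8, -0.2, 2.9]
gripper_width: 0.29
gripper_force: 50.5
```

Call:
apply_moves([
  [[0,0,0.2,0],[0,0,0.4,0],[0,0,0.6,0],[0,0,0.7,0],[0,0,0.7,0]],
])

```text
clock: 10.25
ee_pos: [499.8, -188.0, 91.3]
tcp_rot: [0.707, 0.707, -0.0, -0.0]
force: [-4.5, 1.9, 4.2]
gripper_width: 0.287
gripper_force: 50.7
```

Flag contact came at 99 mm and about 4 N, as expected. Seating the last 4 mm.

Call:
apply_moves([
  [[0,-0.02,0.1,0],[0,-0.03,0.2,0],[0,-0.03,0.3,0],[0,-0.03,0.4,0],[0,-0.03,0.4,0]],
])

```text
clock: 10.75
ee_pos: [499.7, -188.0, 87.1]
tcp_rot: [0.707, 0.707, 0.0, 0.0]
force: [-3.9, 1.6, 5.3]
gripper_width: 0.289
gripper_force: 51.0
```

Call:
apply_moves([
  [[0,0,0.1,0],[0,0,0.1,0],[0,0,0.1,0],[0,0,0.1,0]],
])

```text
clock: 11.15
ee_pos: [499.8, -188.0, 87.1]
tcp_rot: [0.707, 0.707, 0.0, 0.0]
force: [-4.9, 1.7, 8.2]
gripper_width: 0.286
gripper_force: 51.1
```

Call:
apply_moves([
  [[0,0,0,0],[0,0,0,0],[0,0,0,0],[0,0,0,0]],
], jaw=0.6)

```text
clock: 11.55
ee_pos: [499.9, -188.1, 85.7]
tcp_rot: [0.707, 0.707, 0.0, 0.0]
force: [0.9, -0.5, 0.9]
gripper_width: 0.6
gripper_force: 0.0
```

Call:
apply_moves([
  [[0,0,-1,0],[0,0,-3,0],[0,0,-6,0],[0,0,-10,0],[0,0,-10,0],[4,-4,-12,0],[8,-8,-12,0],[12,-10,-12,0],[16,-10,-12,0],[16,-10,-12,0],[16,-10,-12,0],[16,-10,-12,0]],
])

```text
clock: 12.75
ee_pos: [400.0, -28.7, 206.2]
tcp_rot: [0.707, 0.707, -0.0, 0.0]
force: [0.3, -0.9, -0.5]
gripper_width: 0.602
gripper_force: 0.0
```

Run:
```python
from h import *
a=grab('scene','s5');b=grab('top','t5');o=r.get_obs();print(o['ee_pos'],o['force'],proj(a,[[500,-188,102]]),proj(b,[[500,-188,102]]))
cv2.imwrite('pics/c5.png',np.hstack([cv2.resize(a['pixels'][140:260,280:400],(400,400),interpolation=2),cv2.resize(b['pixels'][205:275,310:400],(400,311),interpolation=2)[:311].repeat(1,0) if 0 else cv2.resize(b['pixels'][195:285,310:400],(400,400),interpolation=2)])[:,:,::-1])
```

```text
[399.93919212 -29.21965763 206.04022985] [ 0.43410336 -0.01412432  0.25910895] [[355.90935362 178.67743981]] [[368.12317667 239.32617324]]
```

View pics/c5.png

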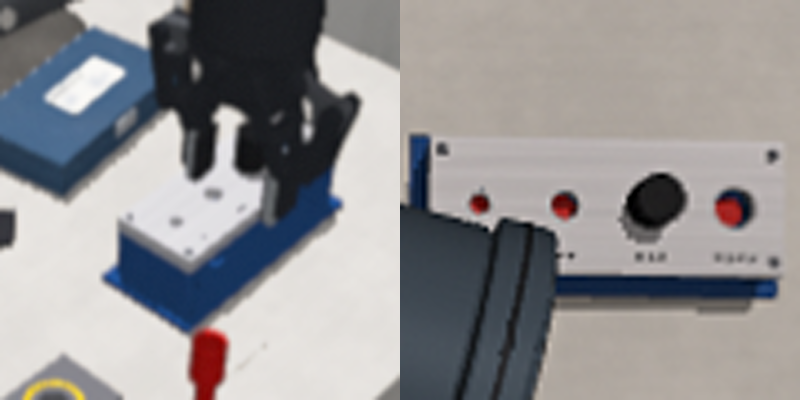

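The top crop shows the rod's black head standing upright over the three-dot hole, near (368,239) as predicted. It seated at TCP z=87.1 mm, which puts the shoulder on the plate. The gripper is clear.

```bash
python3 -c "
from h import *
print(job.hand_in())"
```

```text
the job is handed in; nothing more can be done
None
```

I handed the job in: hole 2 (13.9 mm) refused the rod at about 8 N, and it passed through hole 3 (17.4 mm), where I left it upright and fully home; its shank should be about 16 mm, and no judged result came back.

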